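Set the telescopic griddle scraper in the rest and draw it out to its second stop

TASK

The telescopic griddle scraper lies closed in the steel pan: lift it out and lay it down in the white forks of the bench rest, blade pointing the same way as the rest's far end (away from the robot) and its black collar between the two forks, so that the near fork holds the collar back. Then squeeze in the button on the side of its grip, draw the grip straight out, past the first stop, all the way to the second stop, and finish while still holding the grip there, the scraper lying down in the rest. Do not disturb the cup, the shaker or the jar.

Things in the scene. Friction and masses are not known exactly. Their poses are not given: they have to be found in the camera images.
- scraper: Loose telescopic griddle scraper, 0.4 kg, 267 mm long closed. Origin: centre of the underside of its steel sleeve, about 5 mm from the centre of mass; x runs from grip to blade, z up. Sleeve: box, x -65 to +65 mm, 24 wide, 28 high; grasp it across its width near the origin. It starts flat on the pan's floor, closed, roughly along the pan, grip towards the robot.
- collar (a point): Centre of the black collar plate on the sleeve: scraper x -45 mm, 14 mm above the sleeve's underside. The plate spans x -50 to -40 mm, 46 mm wide, 36 mm high, flush with the sleeve below. Axes as the scraper's.
- blade (a point): Centre of the steel blade at the far end: scraper x +102 mm, 4.5 mm above the sleeve's underside. Blade 45 (x) x 80 (y) x 3 mm, joined to the sleeve by a narrow neck. Axes as the scraper's.
- grip (a point): Middle of the black grip, level with the button: scraper x -102 mm when closed (moves to -x with the draw), on the centre line, 14 mm above the underside. Axes as the scraper's. The grip spans 34 mm to -x and 34 mm to +x of here, 26 mm wide, 28 high; at its -x end a pommel plate 8 mm thick, 38 wide, 34 high. A round rod joins it to the sleeve.
- draw (a joint): How far the grip is drawn out of the sleeve to scraper -x, m: 0 closed, 0.040 first stop, 0.080 second stop (end of travel). A spring latch locks it at each (1 mm play) unless the button is in, and snaps in again at a stop when the button is let go. With the button in it slides against about 2 N and passes the first stop freely.
- button (a joint): How far the grey button is pushed in, m: 0 out, 0.006 fully in; the latch is free from about 0.004. Spring: 2 N, rising to 7 N. A pad 28 mm long, 16 high, 7 proud on the +y side of the grip, centred level with point grip. It faces sideways: gripping across the grip here, one finger on the button, the other on the far side, squeezes it in (33 mm over both before, 27 mm when in).
- rest: Bench rest, fixed: dark plate 170 x 90 x 12 mm with two white forks. Origin: centre of the plate's underside, on the table; x from near fork to far fork, roughly away from the robot, z up. The sleeve drops from above into both forks; with the scraper's origin 0 to 10 mm to +x of the rest's, the collar lies just past the near fork, which stops it when the grip is pulled to -x.
- near_fork (a point): Middle of the slot floor of the near fork: rest x -60 mm, 30 mm above the table; the far fork is the same at x +60 mm. Axes as the rest's. Each fork is a plate 10 mm thick (x) with a U slot 30 mm wide (y), open above; its cheeks are 10 mm thick, upright to 62 mm above the table, then flared outward to 80 mm.
- pan: Steel utensil pan, fixed, open on top: 320 (x) x 210 (y) x 55 mm outside, 4 mm walls and floor. Origin: centre of its underside.
- steel_cup: Bystander: open steel cup, 72 mm across, 75 mm high; origin at the centre of its underside.
- shaker: Bystander: steel shaker, 48 mm across, 85 mm high; origin at the centre of its underside.
- sauce_jar: Bystander: amber glass jar, 64 mm across, 85 mm high; origin at the centre of its underside.
Mind the look-alikes: they are no part of the job. Leave any orange look-alike of the rest alone.

How it is judged (in metres and radians):
On the way, in this order (a step that is already met when the one before it is completed fails the run):
1. the scraper is held up clear of the pan's rim (height (world z) of scraper above 0.07 m and contact force between the fingers and scraper above 1 N), for 0.1 s.
2. the scraper, still closed, lies in both forks of the rest, collar between the forks (x of collar in the frame of rest between -0.058 and -0.015 m and y of collar in the frame of rest between -0.008 and 0.008 m and z of scraper in the frame of rest between 0.025 and 0.037 m and angle between the x axis of scraper and the x axis of rest, either way round below 0.12 rad and value of joint draw below 0.008 m), for 0.2 s.
At the end, for the whole second after the job is handed in: Fingers hold the grip (over 2 N, grasp point within 45 mm of its middle) drawn out over 76 mm, at rest, while the scraper lies in both forks: collar between them and within 8 mm of the centre line, underside 25 to 37 mm above the rest's, in line within 0.12 rad (x of collar in the frame of rest between -0.058 and -0.015 m and y of collar in the frame of rest between -0.008 and 0.008 m and z of scraper in the frame of rest between 0.025 and 0.037 m and angle between the x axis of scraper and the x axis of rest, either way round below 0.12 rad and value of joint draw above 0.076 m and distance between the grasp point and grip below 0.045 m and contact force between the fingers and scraper above 2 N and linear speed of scraper below 0.02 m/s); the arm keeps its last pose, push and grip.
It fails at once if the steel cup is pushed away or knocked over (distance of steel_cup from where it was at the start of the episode above 0.03 m or angle between steel_cup's own z axis and vertical above 0.4 rad).
It fails at once if the shaker is pushed away or knocked over (distance of shaker from where it was at the start of the episode above 0.03 m or angle between shaker's own z axis and vertical above 0.4 rad).
It fails at once if the sauce jar is pushed away or knocked over (distance of sauce_jar from where it was at the start of the episode above 0.03 m or angle between sauce_jar's own z axis and vertical above 0.4 rad).
It also fails if it takes over 54 s, if anything falls off the work surface, if the arm or the gripper's body presses on something with over 40 N, if the wrist force passes 120 N, or if a joint passes its speed limit or range.

ROBOT

A 6-joint arm with a two-finger parallel gripper is mounted at the origin on the work surface. World frame = base frame: x ahead of the robot, y to its left, z up, the work surface at z = 0. Lengths are in mm, angles in degrees, forces in N, time in s.
With the tool pointing down it reaches from about 325 to 925 mm from the base axis. Payload 3.1 kg.
Tool frame: the origin (TCP) lies at the very end of the fingers, on their centre line; the grasp point (between the pads) lies grasp_offset behind it (grasp_offset is the distance from the TCP to the grasp point, in mm); z points along the fingers, x is the direction in which the jaws open and shut, and the axes are right-handed (so a half turn about z gives the same grasp; the last joint's range is limited). The gripper opens to 85 mm and grips with 20 to 120 N. Pads are 22 mm wide; open, the fingers measure 114 mm over their backs; the gripper's body (76 mm by 85 mm) begins 54 mm behind the grasp point. The pads swing forward as they close: fully open they stand 13 mm farther back than shut.
Start: joints at [56.998, 12.427, 92.441, -0, 75.132, -6.429], TCP at [279.578, 558.995, 231.3] pointing down, gripper open.
Joint ranges: [-157.48, 157.48], [-44.54, 120.13], [17.64, 146.25], [-64.5, 244.5], [7.68, 150.69], [-147.95, 147.95]. Speed limits (degrees/s): [159.86, 159.86, 180, 180, 180, 180].

INTERFACE

Orientations are given as [roll, pitch, yaw] about the fixed x, y, z axes, in that order (R = Rz(yaw) Ry(pitch) Rx(roll)).
In Python, from station import * gives the robot as it stands. Calls block until the motion is done:
- goto(position, orientation): joint-space move of the TCP to a pose.
- move_l(position, attitude=None, speed=150): straight line of the TCP; attitude=None keeps the orientation; speed is the mean speed in mm/s.
- move_j(angles): joint-space move.
- grip(opening, squeeze=None): finger opening in mm; squeeze is the grip in N (None keeps the last); returns when the fingers have stopped.
- wait(seconds).
- solve_ik(position, orientation): joint angles nearest the present ones, or None.
- get_obs(): the state.
- get_image(name): name is "scene" or "top" or "wrist"; returns the picture (400x640x3 uint8, red, green, blue); there is no depth.
- get_calibration(name): a dict with "fx", "fy", "cx", "cy" (pixels), "R" (3x3) and "t" (3): a world point X has camera coordinates R X + t; the wrist camera has in their place "mount" (4x4, takes a point from camera to tool coordinates, whose origin is the TCP and whose axes are the tool frame's). Camera axes: x right, y down, z forward; pixel columns grow to the right and rows downward; lengths in mm; the calibration is good to about 2 mm. A picture is of the moment at which its call begins: read the wrist's pose just before it. get_calibration takes no time and is no camera call.
A pose or a line that the arm cannot do raises Unreachable and nothing moves.
- sign_off(): hands the job in, once; it reports no verdict.
Trained networks look in the newest picture that a camera, given by its name, has taken for a name from the list of things; names that differ only in an ending like _2 or _b are one class to them, and where a whole thing is asked for, a point or a joint stands for the part that bears it (a point fixed in the world has none). Each returns a list of dicts, best first, with "score" (0 to 1); they miss things now and then, are a little off and sometimes report something else, mostly with a low value. They report only what shows in the picture. A call takes as long as a camera call. They do not tell look-alikes from the thing itself.
- spot_in(name, camera): "extent" ([centre column, centre row, width, height] in pixels, round what is visible of it).
- regions_of(name, camera): "region" (400x640 bool, what is visible of it) and "extent" ([centre column, centre row, width, height] in pixels, round what is visible of it).
The state is a dict: "t": time; "joint_pos": joint angles; "qvel": joint speeds; "effort": joint torques, N m; "tcp_pos": TCP position; "ee_rot": TCP orientation; "wrist_force": force on the tool from outside, world axes, zero at the start; "moment": the same for the moment, N m; "grip_width": finger opening in mm.
Only numpy, scipy, OpenCV 4.12 (cv2) and the standard library are available. Lean on these libraries where they do the work, as an engineer would, in place of code of your own. Each camera call takes 0.05 s, during which the arm holds its last target. There are 200 camera calls.

## Working session

There is one attempt and no reset: what is moved stays moved. The work goes in short steps, each a Python script; the robot and the scene stay as the last script left them, time stands still between calls to the robot, and variables do not carry over. Pictures are saved under pics/ and viewed, about 8 in all and at most 12, crops included, and the job is handed in when it is done.

```bash
ls; mkdir -p pics
python3 - <<'E'
from station import *
import cv2,numpy as np
o=get_obs();print({k:np.round(v,2) if not isinstance(v,dict) else v for k,v in o.items()})
for n in("scene","top"):
    im=get_image(n);cv2.imwrite(f"pics/{n}0.png",im[:,:,::-1])
    c=get_calibration(n);print(n,c)
    for t in("scraper","rest","pan","collar","blade","grip","button","steel_cup","shaker","sauce_jar"):
        print(t,[(round(d["score"],2),np.round(d["extent"]).astype(int).tolist()) for d in spot_in(t,n)[:3]])
print(get_calibration("wrist"));
try: print(grasp_offset)
except Exception as e: print(e)
E
```

```text
pics
{'t': np.float64(0.0), 'joint_pos': array([57.  , 12.48, 92.53,  0.  , 75.13, -6.43]), 'qvel': array([-0.05, -0.05, -0.02, -0.06,  0.05, -0.03]), 'effort': array([-0.000e+00, -3.968e+01, -3.039e+01,  0.000e+00,  1.000e-02,
        0.000e+00]), 'tcp_pos': array([279.12, 558.3 , 229.97]), 'ee_rot': array([-1.7998e+02,  1.4000e-01,  6.3430e+01]), 'wrist_force': array([-0.52, -0.33,  0.11]), 'moment': array([-0.  ,  0.04,  0.03]), 'grip_width': np.float64(85.24)}
scene {'fx': 468.834694165962, 'fy': 468.834694165962, 'cx': 318.3904641151651, 'cy': 195.42607801606366, 'R': array([[-0.42665402,  0.90421654,  0.0189418 ],
       [ 0.67445983,  0.3320573 , -0.65942542],
       [-0.60255314, -0.26857103, -0.75153132]]), 't': array([ 220.84315866, -321.18058864, 1909.93792735])}
scraper [(0.84, [256, 207, 67, 61])]
rest [(0.69, [301, 282, 52, 65]), (0.67, [426, 181, 33, 48])]
pan [(0.97, [250, 207, 113, 97])]
collar [(0.86, [257, 208, 67, 59])]
blade [(0.93, [256, 207, 67, 59])]
grip [(0.52, [281, 189, 20, 17])]
button [(0.32, [253, 208, 67, 59]), (0.25, [372, 244, 34, 58])]
steel_cup [(0
[... 717 characters left out ...]
 221, 14, 29])]
grip [(0.6, [379, 220, 10, 28])]
button []
steel_cup [(0.21, [391, 186, 94, 114])]
shaker [(0.55, [174, 193, 17, 22]), (0.24, [377, 220, 12, 25])]
sauce_jar [(0.55, [488, 219, 27, 25]), (0.5, [379, 220, 12, 26])]
{'fx': 340.3258468261239, 'fy': 340.3258468261239, 'cx': 315.4022356941202, 'cy': 200.40891788916798, 'mount': array([[ 9.99999985e-01, -5.41324223e-05, -1.63433938e-04,
        -3.37221970e-01],
       [ 1.04157171e-04,  9.46075479e-01,  3.23946255e-01,
        -8.45207961e+01],
       [ 1.37084846e-04, -3.23946268e-01,  9.46075471e-01,
        -1.43361123e+02],
       [ 0.00000000e+00,  0.00000000e+00,  0.00000000e+00,
         1.00000000e+00]])}
18.700000000000003
```

Run:
```python
import cv2,numpy as np
a=cv2.imread("pics/top0.png")[90:340,150:520]
cv2.imwrite("pics/topc.png",cv2.resize(a,None,fx=2.1,fy=2.1,interpolation=cv2.INTER_CUBIC))
```

```text
(no output)
```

View pics/topc.png

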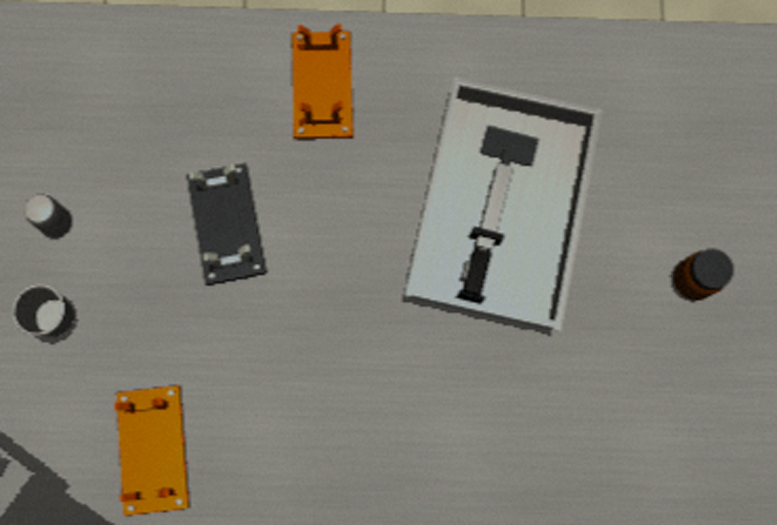

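View pics/scene0.png

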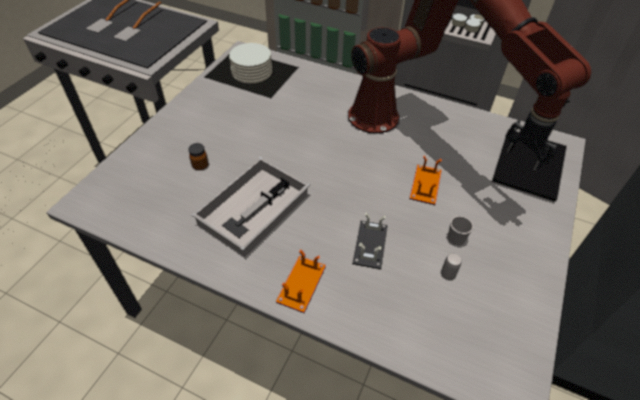

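The top view shows the real rest (dark plate, white forks) at about pixel (258,196). The two orange look-alikes are at (303,130) and (223,304). The scraper is in the pan, blade up at (393,160) and grip at (377,220). Next I'll look at it close up with the wrist camera.

```bash
cat > h.py <<'E'
from station import *
import cv2,numpy as np
from scipy.spatial.transform import Rotation as Ro
def cam(name,obs=None):
    c=get_calibration(name)
    if name!="wrist": R,t=c["R"],c["t"]
    else:
        T=np.eye(4);T[:3,:3]=Ro.from_euler("xyz",obs["ee_rot"],degrees=True).as_matrix();T[:3,3]=obs["tcp_pos"]
        W=np.linalg.inv(T@c["mount"]);R,t=W[:3,:3],W[:3,3]
    return c,R,t
def onz(cm,px,z):
    c,R,t=cm;px=np.atleast_2d(px).astype(float)
    d=np.c_[(px[:,0]-c["cx"])/c["fx"],(px[:,1]-c["cy"])/c["fy"],np.ones(len(px))]@R
    o=-R.T@t
    return o+d*((z-o[2])/d[:,2])[:,None]
def look(fn,size=1):
    o=get_obs();im=get_image("wrist");cv2.imwrite(f"pics/{fn}.png",im[:,:,::-1])
    np.savez(f"pics/{fn}.npz",p=o["tcp_pos"],r=o["ee_rot"]);return o,im
def load(fn):
    z=np.load(f"pics/{fn}.npz");return cam("wrist",{"tcp_pos":z["p"],"ee_rot":z["r"]})
E
python3 - <<'E'
from h import *
cm=cam("top")
f=lambda p:np.array(p)/2.1+[150,90]
b=onz(cm,f([510,146]),8)[0];co=onz(cm,f([486,237]),36)[0];po=onz(cm,f([471,296]),30)[0]
print(b,co,po)
ff=onz(cm,f([216,181]),30)[0];nf=onz(cm,f([230,260]),30)[0];print(ff,nf)
pl=onz(cm,f([[187,176],[243,164],[267,272],[207,284]]),12);print(pl.mean(0))
d=b-po;phi=np.degrees(np.arctan2(d[1],d[0]));org=co[:2]+45*d[:2]/np.hypot(*d[:2])
r=ff-nf;th=np.degrees(np.arctan2(r[1],r[0]));print(org,phi,(ff+nf)/2,th)
goto([org[0],org[1],210],[180,0,phi+90]);wait(.3);o,_=look("w1");print(o["t"])
for n in("scraper","collar","blade","grip"):print(n,[(round(d["score"],2),np.round(d["extent"]).tolist()) for d in spot_in(n,"wrist")[:3]])
m=((ff+nf)/2)[:2]
goto([m[0],m[1],210],[180,0,th+90]);wait(.3);o,_=look("w2");print(o["t"])
a=cv2.imread("pics/w1.png");c=cv2.imread("pics/w2.png");cv2.imwrite("pics/w12.png",np.vstack([a[:,60:580],c[:,60:580]])[:, :] if 0 else cv2.resize(np.vstack([a,c]),(480,600)))
E
```

```text
[ 733.97788225 -200.96986615    8.        ] [ 586.07499697 -161.88953904   36.        ] [ 500.37099657 -141.42191388   30.        ]
[659.82467772 232.94306615  30.        ] [542.51685983 205.42301511  30.        ]
[600.88702046 217.31993841  12.        ]
[ 629.68060195 -173.00489841] -14.300530563714123 [601.17076877 219.18304063  30.        ] 13.202662304336686
4.2583
scraper [(0.85, [317.0, 149.0, 73.0, 261.0])]
collar [(0.56, [317.0, 147.0, 72.0, 260.0])]
blade [(0.62, [319.0, 148.0, 75.0, 265.0])]
grip [(0.61, [318.0, 62.0, 44.0, 95.0])]
6.2667
```

View pics/w1.png

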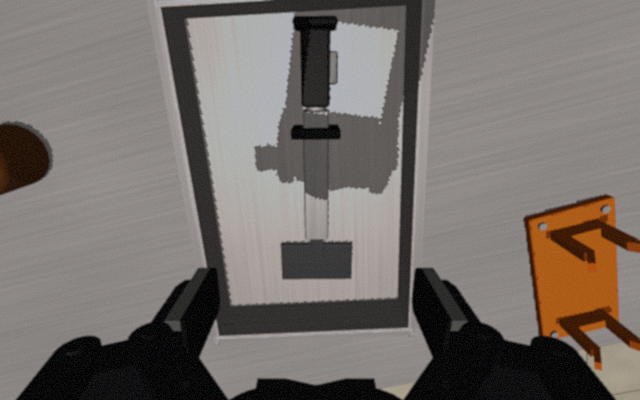

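View pics/w2.png

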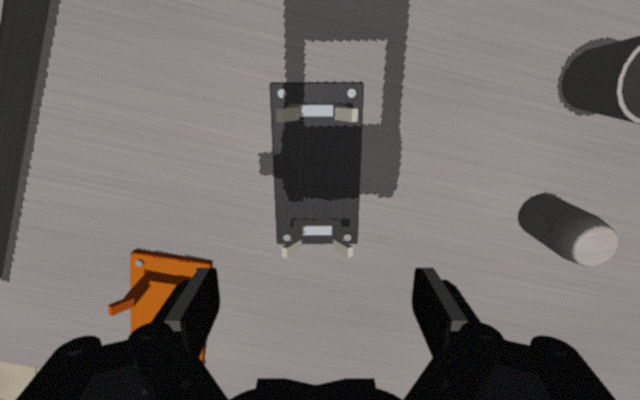

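w1 shows the scraper centred: pommel (315,22), collar (316,131), blade (317,260), button on the right at (335,68). The camera sits on the far side, so image up is towards the robot. w2 shows the rest with slot floors at (317.5,111) near and (317.5,231) far. Both views are well aligned.

Run:
```python
from h import *
c1=load("w1");c2=load("w2")
im=cv2.imread("pics/w2.png").min(2)
for y0,y1 in((100,120),(222,240)):
    m=(im[y0:y1,298:336]>170).astype(np.uint8);ys,xs=np.nonzero(m);print("floor",xs.mean()+298,ys.mean()+y0,xs.min()+298,xs.max()+298)
s=dict(collar=([316,131],40),blade=([317,260],9),pommel=([315,22],36),slv=([316,235],32))
P={k:onz(c1,p,z)[0] for k,(p,z) in s.items()};print(P)
print("sleeve width",onz(c1,[[304,230],[328,230]],32), "bladeends",onz(c1,[[317,241],[317,279]],9))
ff=onz(c2,[317.5,231],30)[0];nf=onz(c2,[317.5,111],30)[0];print(ff,nf,np.linalg.norm(ff-nf))
r=ff-nf;print("mid",(ff+nf)/2,np.degrees(np.arctan2(r[1],r[0])))
pl=onz(c2,[[270,83],[363,83],[357,243],[277,243]],12);print(pl,pl.mean(0))
d=P["blade"]-P["pommel"];print("phi",np.degrees(np.arctan2(d[1],d[0])),np.linalg.norm(d[:2]))
u=d[:2]/np.hypot(*d[:2]);print("org",P["collar"][:2]+45*u,P["blade"][:2]-102*u)
```

```text
floor 317.1653846153846 110.02692307692308 303 331
floor 317.7808988764045 229.98314606741573 305 330
{'collar': array([ 587.3996493 , -160.87207862,   40.        ]), 'blade': array([ 732.16249637, -196.37060332,    9.        ]), 'pommel': array([ 500.46489634, -139.65949656,   36.        ]), 'slv': array([ 691.41152887, -187.2538763 ,   32.        ])}
sleeve width [[ 682.90378461 -197.831775     32.        ]
 [ 688.99801396 -173.90341887   32.        ]] bladeends [[ 709.06232293 -190.53076847    9.        ]
 [ 756.22217089 -202.45300466    9.        ]]
[659.10200047 234.34202369  30.        ] [541.71557109 206.7446618   30.        ] 120.58684913903917
mid [600.40878578 220.54334274  30.        ] 13.22989399369127
[[528.13025508 157.40456867  12.        ]
 [508.12134654 243.2825418   12.        ]
 [671.08775356 282.22574926  12.        ]
 [691.17694611 195.91667419  12.        ]] [599.62907532 219.70738348  12.        ]
phi -13.753514798765483 238.53705684782844
org [ 631.10938623 -171.57062516] [ 633.08709268 -172.1205645 ]
```

Run:
```python
from h import *
x,y,phi=631.8,-171.8,-13.75
goto([x,y,90],[180,0,phi+90]);grip(60)
move_l([x,y,9],speed=80);o=get_obs();print(o["tcp_pos"],o["wrist_force"])
grip(15,60);o=get_obs();print(o["t"],o["grip_width"],o["wrist_force"],o["tcp_pos"])
move_l([x,y,160],speed=120);wait(.3);o,_=look("w3");print(o["t"],o["grip_width"],o["wrist_force"],o["moment"],o["tcp_pos"],o["ee_rot"])
```

```text
[ 632.53274349 -172.07006376    9.79728482] [ 0.67334356 -0.80346496 -0.17821294]
9.7833 23.90496242653878 [ 0.12424589 -1.02512119  3.87851929] [ 632.35997084 -172.25755127    9.96673654]
11.4917 24.093394745622778 [-0.29696985 -0.05522998 -4.45029461] [-0.032499    0.05227407 -0.03474788] [ 631.59634149 -171.71803496  159.46303751] [-1.79952898e+02 -7.77120990e-03  7.62484776e+01]
```

View pics/w3.png

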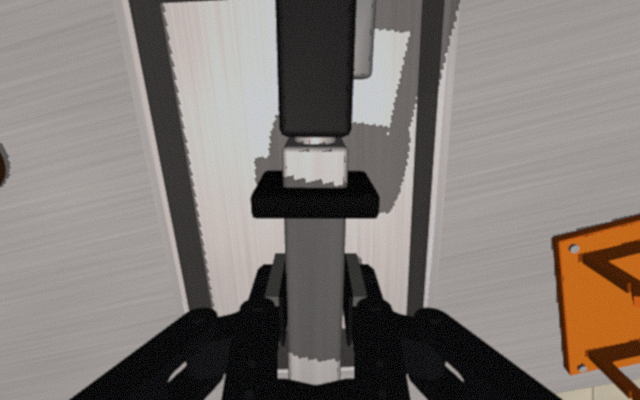

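Run:
```python
from h import *
c=load("w3");z=np.load("pics/w3.npz")
u=np.array([np.cos(np.radians(-13.75)),np.sin(np.radians(-13.75))]);v=np.array([-u[1],u[0]])
zt=z["p"][2]-6
for px,h in(([252,217],36),([379,217],36),([253,195],36),([285,360],28),([344,360],28),([287,220],28),([344,220],28),([278,135],28),([352,135],28),([285,145],28)):
    p=onz(c,px,zt+h)[0][:2]-z["p"][:2];print(px,p@u,p@v)
```

```text
[252, 217] -39.45047614726573 -22.868183041479732
[379, 217] -39.44075537219972 22.6179699404075
[253, 195] -47.7312610575496 -22.018301532904044
[285, 360] 32.70894632593338 -13.816824161642097
[344, 360] 32.717745868352225 12.669654985254944
[287, 220] -35.03340313825452 -11.083167801880817
[344, 220] -35.02867152841783 10.83881623986888
[278, 135] -67.44979327188106 -13.38888906523749
[352, 135] -67.44560031751722 12.793368273371767
[285, 145] -63.90764461450654 -11.014998683741391
```

Run:
```python
from h import *
th=13.3;u=np.array([np.cos(np.radians(th)),np.sin(np.radians(th))])
t=np.array([600.2,220.2])+4.5*u
goto([*t,160],[180,0,th+90]);move_l([*t,105],speed=120);wait(.2);o=get_obs();e=t-o["tcp_pos"][:2];print(o["tcp_pos"],e,o["ee_rot"]);t2=t+e
move_l([*t2,55],speed=60);o=get_obs();print(o["tcp_pos"],o["wrist_force"])
for z in(48,43,39,37,36,35):
    move_l([*t2,z],speed=40);o=get_obs();print(z,o["tcp_pos"],o["wrist_force"],o["moment"])
    if o["wrist_force"][2]>1: break
print(o["t"])
look("w4")
```

```text
[605.75113288 221.50688061 106.57212146] [-1.17182796 -0.2716568 ] [1.79837923e+02 2.07899964e-03 1.03301576e+02]
[603.93088867 221.12091611  55.50173695] [ 0.06223287 -0.91439235 -3.62760793]
48 [602.94132687 220.8149958   47.54249685] [ 1.10902372  0.53190051 -3.63665279] [-0.00815866  0.04893718 -0.0003454 ]
43 [602.94272072 220.86967518  42.46635681] [-0.62727308 -0.14137534 -3.17864421] [0.0016903  0.00656007 0.00502846]
39 [603.00082537 220.87953503  38.50633766] [-0.35487804 -0.18771048 -3.99835489] [0.02926059 0.02442991 0.00438392]
37 [603.26204708 220.93333204  36.81059785] [ 0.41209599  0.63436529 -3.86151185] [-0.03745118 -0.02150141  0.04076778]
36 [603.4783242  221.00023063  36.06511368] [-0.04831519 -0.87752088 -3.42398071] [ 0.03967546  0.02964248 -0.01789009]
35 [603.56300838 220.97705764  35.95078975] [-2.2140162  -0.88756312  3.20469343] [-0.1213721   0.50058466 -0.04978825]
16.4
```

Run:
```python
from h import *
grip(65);wait(.2)
p=get_obs()["tcp_pos"];move_l([p[0],p[1],125],speed=120)
th=13.3;u=np.array([np.cos(np.radians(th)),np.sin(np.radians(th))])
g=p[:2]-u*60;move_l([*g,200],speed=150);wait(.3);o,_=look("w5");print(o["t"],o["tcp_pos"],o["ee_rot"],o["grip_width"],o["wrist_force"])
```

```text
19.1167 [544.88077664 207.10349661 199.07410274] [-1.79917179e+02  1.26925206e-03  1.03298173e+02] 64.94703267077695 [-0.29400811 -0.78425713  0.48667271]
```

View pics/w5.png

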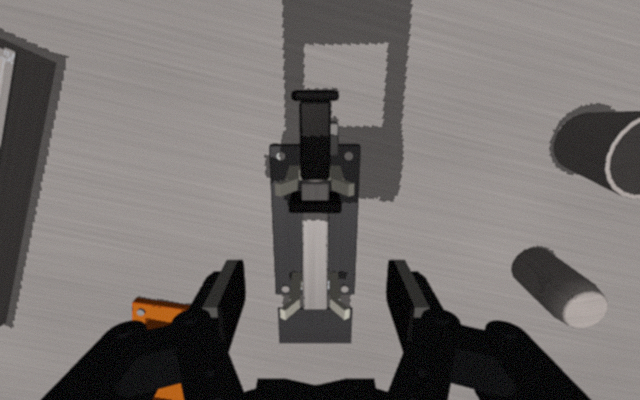

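Run:
```python
from h import *
c=load("w5");th=13.3;u=np.array([np.cos(np.radians(th)),np.sin(np.radians(th))]);v=np.array([-u[1],u[0]])
r0=np.array([600.2,220.2])
for n,px,h in(("collar+x",[315,212],66),("collarL",[289,210],66),("collarR",[341,210],66),("pommel-x",[315,91],64),("gripL",[300,140],58),("gripR",[329,140],58),("btn",[335,128],50),("slv",[315,300],58)):
    p=onz(c,px,h)[0][:2]-r0;print(n,p@u,p@v)
g=r0+u*(4-102)+v*1
goto([*g,110],[180,0,th+90]);move_l([*g,70],speed=100);wait(.2);o=get_obs();e=g-o["tcp_pos"][:2];print("err",e);g2=g+e
move_l([*g2,26],speed=80);wait(.1);o=get_obs();print(o["tcp_pos"],(o["tcp_pos"][:2]-r0)@u,(o["tcp_pos"][:2]-r0)@v,o["wrist_force"])
grip(15,50);o=get_obs();print(o["t"],o["grip_width"],o["wrist_force"],o["moment"],o["tcp_pos"])
look("w6")
```

```text
collar+x -36.277135330165414 -0.023170812801118698
collarL -38.13743828967303 -22.560292957295506
collarR -38.12339773974175 22.517595974045065
pommel-x -136.31926584100296 0.027338839533226817
gripL -97.35333816610556 -12.49115738882745
gripR -97.34829371931485 11.665188858428357
btn -106.23788266168332 16.93909398972752
slv 59.06472542896652 -0.07773733991942355
err [-0.90771854 -0.22827183]
[504.31928323 198.57032329  26.48991207] -98.2849893135321 1.0077892915812396 [-0.5163254  -0.00219628  0.13610701]
21.6333 25.660990139673306 [-0.65415885 -2.84175813  6.00254904] [-0.39643427  0.12844401 -0.01698672] [504.49576997 198.21839718  26.99182331]
```

Run:
```python
from h import *
th=13.3;u=np.array([np.cos(np.radians(th)),np.sin(np.radians(th))]);v=np.array([-u[1],u[0]])
r0=np.array([600.2,220.2]);o=get_obs();g=o["tcp_pos"][:2];z=26.7
f0=o["wrist_force"][:2]@u
for d in(20,45,65,76,80,83,86,88,90,92):
    move_l([*(g-u*d),z],speed=50);wait(.1);o=get_obs();p=(g-o["tcp_pos"][:2])
    print(d,np.round([p@u,p@v,o["wrist_force"][:2]@u,o["wrist_force"][2],o["grip_width"],o["tcp_pos"][2]],2))
    if o["wrist_force"][:2]@u-f0>12: break
print(o["t"]);look("w7")
t=get_image("top");cv2.imwrite("pics/top7.png",cv2.resize(t[90:340,150:520,::-1],None,fx=2.1,fy=2.1,interpolation=cv2.INTER_CUBIC))
```

```text
20 [20.63 -0.27 -1.33  6.33 25.85 26.95]
45 [45.91 -0.23 -2.4   6.49 25.65 26.79]
65 [ 6.624e+01  4.000e-02 -8.000e-01  5.470e+00  2.537e+01  2.664e+01]
76 [77.47  0.22 -1.25  5.74 25.4  26.53]
80 [81.11  0.15 -1.28  4.81 25.31 26.5 ]
83 [83.65  0.1  -0.4   4.63 25.18 26.54]
86 [ 8.636e+01  5.000e-02 -1.800e-01  3.270e+00  2.523e+01  2.659e+01]
88 [8.812e+01 4.000e-02 5.300e-01 2.610e+00 2.537e+01 2.666e+01]
90 [ 9.023e+01  1.000e-02 -3.000e-01  2.650e+00  2.500e+01  2.665e+01]
92 [ 9.092e+01  1.000e-02  4.730e+00 -1.170e+00  2.519e+01  2.701e+01]
26.2833
```

View pics/w7.png

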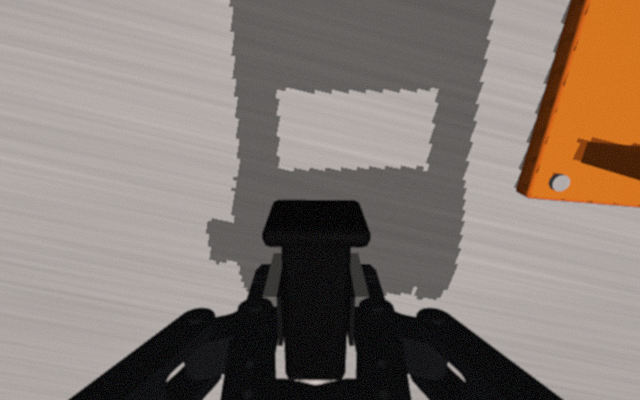

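View pics/top7.png

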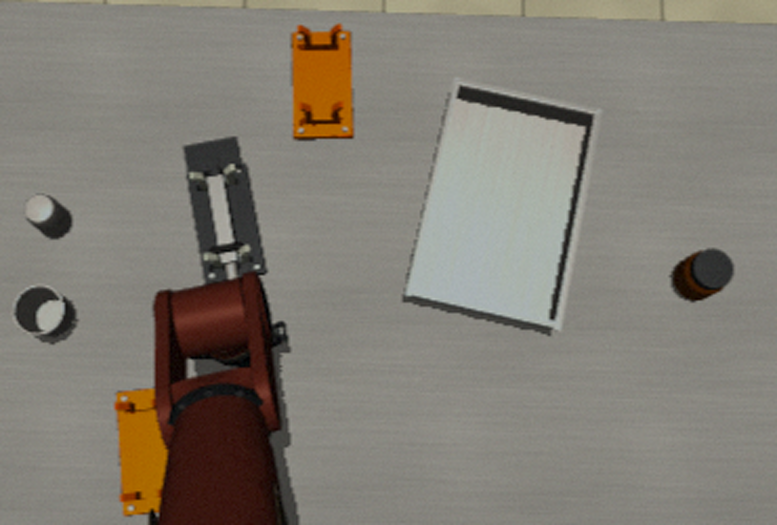

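The top view shows the sleeve still in both forks with the collar at the near fork and the bystanders unmoved. I'll check for slip in the hand, work out the draw, and pull slightly more to confirm the stop.

Run:
```python
from h import *
th=13.3;u=np.array([np.cos(np.radians(th)),np.sin(np.radians(th))]);v=np.array([-u[1],u[0]]);r0=np.array([600.2,220.2])
a,b=[cv2.imread(f"pics/{n}.png") for n in("w6","w7")]
for n,i in(("w6",a),("w7",b)):
    col=i[120:300,255:265].max(2).mean(1) if 0 else i[150:320,266:370].max(2).min(1)
    c=load(n);p=onz(c,[316,245],61)[0][:2];print(n,(p-np.load(f"pics/{n}.npz")["p"][:2])@u)
roi=(slice(195,255),slice(255,380));tpl=b[roi]
m=cv2.matchTemplate(a[150:300,225:410],tpl,cv2.TM_CCOEFF_NORMED);_,s,_,l=cv2.minMaxLoc(m);print("pommel shift w6 vs w7 (px)",s,l[0]+225-255,l[1]+150-195)
ct=cam("top");f=lambda p:np.array(p)/2.1+[150,90]
for px in([210,142],):
    p=onz(ct,f(px),36)[0][:2]-r0;print("blade end in rest",p@u,p@v,"-> origin",p@u-124.5)
o=get_obs();g=o["tcp_pos"][:2]
t0=np.array([504.496,198.218])
for d in(93,95):
    move_l([*(t0-u*d),26.7],speed=30);wait(.3);o=get_obs();q=o["tcp_pos"][:2]
    print(d,np.round([(t0-q)@u,o["wrist_force"][:2]@u,o["wrist_force"][2],o["grip_width"],o["tcp_pos"][2]],2))
    if o["wrist_force"][:2]@u>15: break
print("tcp in rest",(q-r0)@u,(q-r0)@v,o["t"]);look("w8")
t=get_image("top");cv2.imwrite("pics/top8.png",cv2.resize(t[145:235,215:305,::-1],None,fx=6,fy=6,interpolation=cv2.INTER_CUBIC))
```

```text
w6 -30.401032832798258
w7 -30.44108436111176
pommel shift w6 vs w7 (px) 0.9807792901992798 0 0
blade end in rest 119.64248964853579 -3.299447603622759 -> origin -4.857510351464214
93 [90.9   8.78 -3.75 25.43 27.12]
95 [90.91 11.61 -5.86 25.46 27.67]
tcp in rest -189.1038446678048 0.49235840371334083 27.4833
```

View pics/top8.png

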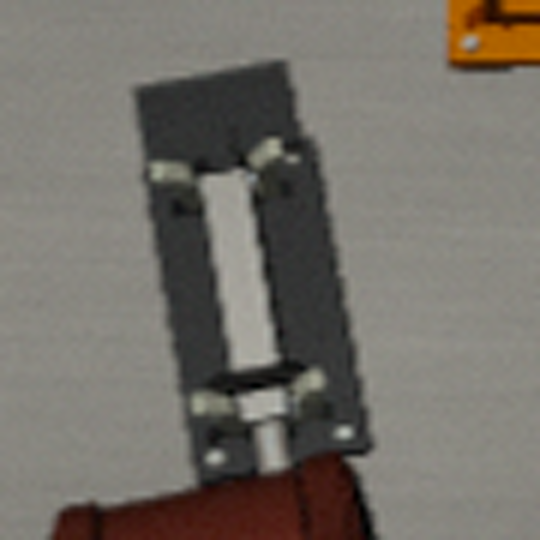

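View pics/w8.png

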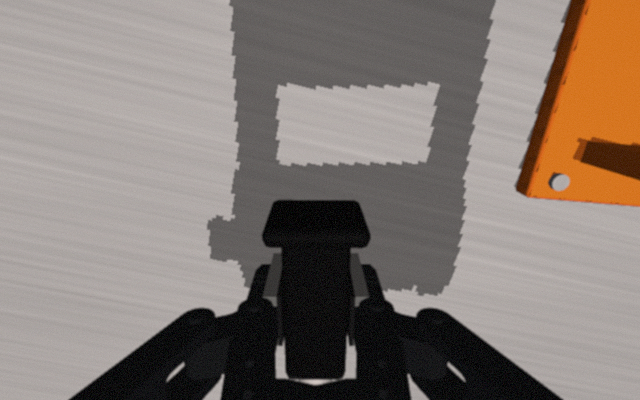

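Run:
```python
from h import *
th=13.3;u=np.array([np.cos(np.radians(th)),np.sin(np.radians(th))]);t0=np.array([504.496,198.218])
move_l([*(t0-u*92.5),26.5],speed=20);wait(.7);o=get_obs();q=o["tcp_pos"][:2]
print(np.round([(t0-q)@u,o["wrist_force"][:2]@u,o["wrist_force"][2],o["grip_width"],o["tcp_pos"][2],o["t"]],2),np.abs(o["qvel"]).max())
print(sign_off())
```

```text
[90.92  5.5   0.22 25.37 27.06 28.56] 0.09740776859177878
the job is handed in; nothing more can be done
None
```

I lifted the scraper out of the pan and laid it in the white-forked rest, blade pointing away from the robot and collar just past the near fork. I then squeezed in the button, drew the grip to the second stop and handed the job in while still holding it, at 28.6 s. The hand-in reported no verdict.

**Draw:** the grip came to a hard stop after 90.9 mm of hand travel, and pulling harder only raised the force to about 12 N. About 8.5–10 mm of that was the sleeve sliding back until the collar met the near fork. That leaves about 80 mm of draw, with no slip in the hand (the two wrist pictures matched to the pixel). I worked the draw out this way and did not measure it directly.

**Rest:** the last top picture shows the sleeve in both forks, the collar against the near fork and the cup, shaker and jar where they started. The blade end measured about 3 mm off the rest's centre line in that rough view, while the closer wrist view after placing it showed less than 0.1 mm.

**At hand-in:** the arm was still, pulling back with about 5.5 N and gripping at about 25.4 mm. The stated width with the button fully in is 27 mm, so this reads slightly under. The grip slid freely past the first stop, so the button was in.

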